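Topple two parts crates to find the stamped one and push it to the dispatch line

ROBOT

A 7-joint arm with a two-finger parallel gripper is mounted at the origin on a cart in front of the work surface, level with it; the furniture and walls round the work are solid. World frame = base frame: x ahead of the robot, y to its left, z up, the work surface at z = 0. Lengths are in mm, angles in rad, forces in N, time in s.
With the tool pointing down it reaches from about 400 to 875 mm from the base axis. Payload 4.4 kg.
Tool frame: the origin (TCP) lies on the centre line of the jaws, within the pads' length; the fingertips stand 25 mm ahead of it and the grasp point (between the pads) lies 6 mm ahead of it; z points along the fingers, x is the direction in which the jaws open and shut, and the axes are right-handed (so a half turn about z gives the same grasp; the last joint's range is limited). The gripper opens to 85 mm and grips with 20 to 120 N. Pads are 22 mm wide; open, the fingers measure 114 mm over their backs; the gripper's body (76 mm by 85 mm) begins 54 mm behind the grasp point. The pads swing forward as they close: fully open they stand 13 mm farther back than shut.
Start: joints at [1.13, 0.628, 0.038, 1.517, -0.027, 0.996, -0.02], TCP at [237.983, -604.881, 256.313] pointing down, gripper open.
Joint ranges: [-3.06, 3.06], [-0.37, 2.12], [-1.25, 1.32], [0.18, 2.47], [-1.1, 4.24], [0.23, 1.98], [-2.94, 2.94]. Speed limits (rad/s): [2.57, 2.57, 3.14, 3.14, 3.14, 3.14, 3.14].

INTERFACE

Orientations are given as [roll, pitch, yaw] about the fixed x, y, z axes, in that order (R = Rz(yaw) Ry(pitch) Rx(roll)).
In Python, from cell import ctrl, cams gives the robot as it stands. The module is installed in compiled form; this text tells all that it offers.
- The arm moves only by the tool step_arm, never from a script. Its arguments are lists of equal length, an entry for each row: "linear": the shift along the tool's x, y, z in mm, a list of three; "yaw": the turn about the tool's z in rad; "gripper": the opening, from -1 (shut) to 1 (fully open). A call has 1 to 8 rows; each row is the pose to reach, as a shift and turn from the pose commanded when the call began, along the tool's axes at that moment; what a row does not reach only later rows make up. A row lasts 1/12 s, in which the tool goes at most 41.7 mm and 7.16 degrees, less where a joint would pass 70% of its speed; a pose out of reach is approached as far as the arm can. A call with a gripper value outside its range is refused whole. The fingers move at their own pace and stop on an object; the grip force is fixed at half the most. Time passes only in rows, so rows that repeat a pose let the fingers close. It gives the time, the measured TCP pose, the force and the opening at its end, in the units of the state.
- ctrl.read_state(): the state, without advancing time (a new reading comes with each control period).
- cams.get_image(name): name is "side" or "top"; returns a dict with "frame" (400x640x3 uint8, red, green, blue), "depth" (400x640 float32, mm along the optical axis (not along the pixel's ray), 0 where there is no reading), "intrinsics" (3x3 intrinsics, pixels), "k1" (the pictures are not rectified: a ray, as slopes to the right and down, at radius r is drawn at 1 + k1 r^2 times it, then the intrinsics apply), "cam_to_world" (4x4, takes a point from camera to world coordinates). Camera axes: x right, y down, z forward; pixel columns grow to the right and rows downward; lengths in mm; the calibration is good to about 2 mm. A picture is of the moment at which its call begins.
- ctrl.finish_job(): hands the job in, once; it reports no verdict.
Trained networks look in the newest picture that a camera, given by its name, has taken for a name from the list of things; names that differ only in an ending like _2 or _b are one class to them, and where a whole thing is asked for, a point or a joint stands for the part that bears it (a point fixed in the world has none). Each returns a list of dicts, best first, with "conf" (0 to 1); they miss things now and then, are a little off and sometimes report something else, mostly with a low value. They report only what shows in the picture. A call takes as long as a camera call.
- cams.regions_of(camera, name): "pixels" (400x640 bool, what is visible of it) and "pixel" ([column, row] in pixels, amid what is visible of it).
The state is a dict: "clock": time; "qpos": joint angles; "qd": joint speeds; "tau": joint torques, N m; "eef_pos": TCP position; "tool_rot": TCP orientation; "force": force on the tool from outside, world axes, zero at the start; "torque": the same for the moment, N m; "width": finger opening in mm.
Only numpy, scipy, OpenCV 4.12 (cv2) and the standard library are available. Lean on these libraries where they do the work, as an engineer would, in place of code of your own. Each camera call takes 0.05 s, during which the arm holds its last target.

TASK

One of the two upright grey crates has a red stamp on its underside: using only the fingertips, and picking nothing up, tip each crate over backwards, away from you, so that it lies on its back with its underside facing you. Then push the stamped crate, still lying on its back, forward until it lies squarely over the yellow dispatch line, with the line running under the middle of its length. Leave the other crate lying where it fell, short of the line, and do not disturb the jar, the small dial, the oil bottle or the watch nearby.

Things in the scene. Friction and masses are not known exactly. Their poses are not given: they have to be found in the camera images.
- stamped_crate: Open grey crate, empty, 46 deep (x) x 84 wide (y) x 104 mm tall (z), walls 4 mm, 0.15-0.3 kg; stands upright, front (-x, white card) to the robot, yaw within 0.2 rad. Origin: centre of underside. Topples about its far bottom edge if pushed at the front 80-90 mm up. On its back: 46 mm high, 104 mm long, z axis away from robot, x down. Underside stamped: red ring 36 mm across with a bar.
- plain_crate: Open grey crate, empty, 46 deep (x) x 84 wide (y) x 104 mm tall (z), walls 4 mm, 0.15-0.3 kg; stands upright, front (-x, white card) to the robot, yaw within 0.2 rad. Origin: centre of underside. Topples about its far bottom edge if pushed at the front 80-90 mm up. On its back: 46 mm high, 104 mm long, z axis away from robot, x down. Nothing on its underside; else identical.
- stamped_crate_mid (a point): Middle of the stamped crate: 52 mm above the underside, on its centre line. When the crate lies on its back this is the middle of the lying crate, 23 mm above the table.
- plain_crate_mid (a point): The same point of the plain crate.
- dispatch_line: Dispatch line: yellow tape with thin black borders stuck flat on the table (no height to speak of), 400 mm long (its y, roughly left-right), 28 mm wide with its borders (its x, pointing away from the robot). It lies beyond the crates; nothing stands on it. Origin: middle of the tape.
- jar_near: clear round screw jar of watch parts, 42 mm across and 21 mm tall, standing between the crates on the robot's side. Bystander; origin: centre of its underside.
- small_dial: small gold watch dial with ring, 29x27x8 mm, lying flat between the two crates' paths. Bystander; origin: centre of its underside.
- oiler: small white oil bottle, 18x20x38 mm, on the robot's side of the left crate, near the table's left edge. Bystander; origin: centre of its underside.
- watch_case: round steel watch head, 42x37x8 mm, lying on the black desk pad to the right of the crates. Bystander; origin: centre of its underside.

How it is judged:
By the outcome, as a careful person would: the job done as asked, in the order asked, and still so for the second after the job is handed in, with the robot touching nothing.
It also fails if it takes over 48 s, if anything falls off the work surface, if the arm or the gripper's body presses on something with over 40 N, if the wrist force passes 120 N, or if a joint passes its speed limit or range.

## Working session

There is one attempt and no reset: what is moved stays moved. The work goes in short steps, Python scripts to look and compute and a tool call to move; the robot and the scene stay as the last step left them, time stands still between calls to the robot, and variables do not carry over. Pictures are saved under pics/ and viewed, and the job is handed in when it is done.

Besides the shell and the picture viewer there is one more tool, called after "Emit:" by a JSON object that holds its "method" and its "body", one argument or row to a line. step_arm: Moves the arm, as the interface text tells. Its arguments: {"type":"object","properties":{"linear":{"type":"array"},"yaw":{"type":"array"},"gripper":{"type":"array"}},"required":["linear","yaw","gripper"]}

```bash
mkdir -p pics
cat > h.py <<'E'
import numpy as np, cv2
from cell import ctrl, cams
def grab(name):
    return cams.get_image(name)
def save(im,fn): cv2.imwrite(fn, im["frame"][:,:,::-1])
def world(im, uv, z=None, depth=None):
    K=np.array(im["intrinsics"]);k1=im["k1"];T=np.array(im["cam_to_world"])
    uv=np.atleast_2d(np.array(uv,float))
    d=np.array([k1,0,0,0,0],float)
    p=cv2.undistortPoints(uv.reshape(-1,1,2),K,d).reshape(-1,2)
    r=np.c_[p,np.ones(len(p))]
    if z is not None:
        w=r@T[:3,:3].T; o=T[:3,3]
        s=(z-o[2])/w[:,2]
        return o+w*s[:,None]
    return (r*np.array(depth).reshape(-1,1))@T[:3,:3].T+T[:3,3]
def cloud(im,mask):
    v,u=np.nonzero(mask&(im["depth"]>0))
    return world(im,np.c_[u,v],depth=im["depth"][v,u])
E
python3 - <<'E'
from h import *
s=ctrl.read_state(); print({k:np.round(v,3) for k,v in s.items()})
for c in("side","top"):
    im=grab(c); save(im,f"pics/{c}0.png"); print(c,np.round(im["cam_to_world"],2),im["k1"])
    for n in ["stamped_crate","plain_crate","dispatch_line","jar_near","small_dial","oiler","watch_case"]:
        for r in cams.regions_of(c,n)[:3]:
            P=cloud(im,r["pixels"])
            print(c,n,round(r["conf"],2),np.round(r["pixel"]),r["pixels"].sum(), np.round(np.percentile(P,[2,50,98],axis=0)).tolist() if len(P) else None)
E
```

```text
{'clock': np.float64(0.0), 'qpos': array([ 1.13 ,  0.629,  0.038,  1.518, -0.027,  0.996, -0.02 ]), 'qd': array([ 0.001, -0.   ,  0.   , -0.001,  0.002,  0.001, -0.   ]), 'tau': array([-1.0000e-03, -5.6341e+01,  1.2260e+00, -1.9345e+01,  1.1000e-02,
        1.0000e-02,  0.0000e+00]), 'eef_pos': array([ 237.786, -604.318,  255.378]), 'tool_rot': array([-3.142e+00,  2.000e-03, -1.196e+00]), 'force': array([-0.547, -0.028,  0.184]), 'torque': array([ 0.008, -0.003,  0.01 ]), 'width': np.float64(85.269)}
side [[ 1.0000e+00 -0.0000e+00  3.0000e-02  5.2804e+02]
 [-3.0000e-02 -5.4000e-01  8.4000e-01 -7.0804e+02]
 [ 1.0000e-02 -8.4000e-01 -5.4000e-01  6.0355e+02]
 [ 0.0000e+00  0.0000e+00  0.0000e+00  1.0000e+00]] 0.019181486178904677
side stamped_crate 0.92 [291. 234.] 1331 [[475.0, -13.0, 2.0], [498.0, -9.0, 61.0], [523.0, 72.0, 106.0]]
side plain_crate 0.75 [289. 178.] 828 [[458.0, 208.0, 16.0], [484.0, 215.0, 67.0], [508.0, 296.0, 106.0]]
side dispatch_line 0.92 [377. 230.] 1123 [[677.0, -61.0, 0.0], [691.0, 86.0, 2.0], [705.0, 319.0, 5.0]]
side jar_near 0.5 [272. 219.] 96 [[428.0, 109.0
[... 407 characters left out ...]
6e+02]
 [-1.0000e+00  2.0000e-02 -0.0000e+00  1.1235e+02]
 [-0.0000e+00 -1.8000e-01 -9.8000e-01  9.4694e+02]
 [ 0.0000e+00  0.0000e+00  0.0000e+00  1.0000e+00]] 0.002494422829456566
top stamped_crate 0.83 [362. 221.] 1369 [[471.0, -10.0, 1.0], [502.0, 27.0, 50.0], [518.0, 72.0, 105.0]]
top plain_crate 0.96 [243. 232.] 1455 [[452.0, 209.0, 1.0], [482.0, 257.0, 51.0], [501.0, 293.0, 105.0]]
top dispatch_line 0.91 [306. 139.] 2212 [[673.0, -59.0, -3.0], [687.0, 132.0, 0.0], [702.0, 321.0, 4.0]]
top jar_near 0.69 [312. 256.] 108 [[423.0, 110.0, -2.0], [431.0, 129.0, 4.0], [452.0, 143.0, 21.0]]
top watch_case 0.67 [431. 179.] 243 [[573.0, -145.0, 1.0], [590.0, -129.0, 9.0], [609.0, -114.0, 13.0]]
```

View pics/side0.png

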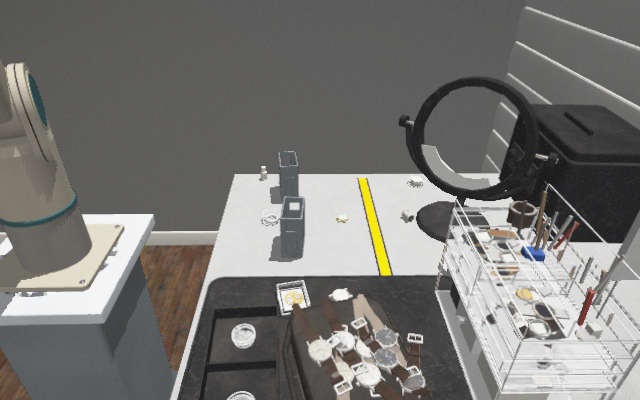

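View pics/top0.png

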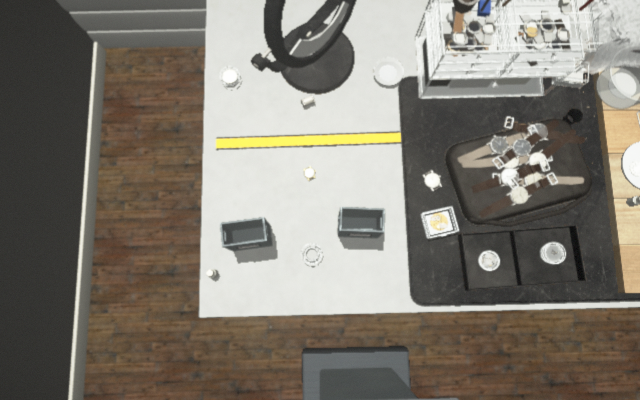

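Run:
```python
from h import *
for c in("side","top"):
    im=grab(c)
    for n in ["stamped_crate","plain_crate","dispatch_line"]:
        r=cams.regions_of(c,n)[0]
        P=cloud(im,r["pixels"])
        if "crate" in n: Q=P[P[:,2]>100]
        else: Q=P
        b=cv2.minAreaRect(Q[:,:2].astype(np.float32)); print(c,n,b)
        if c=="top" and "crate" in n:
            print(np.round(cv2.boxPoints(b)))
    r=cams.regions_of(c,"oiler"); print([ (x['conf'],x['pixel']) for x in r])
im=grab("top"); 
for n in ["stamped_crate","plain_crate"]:
    P=cloud(im,cams.regions_of("top",n)[0]["pixels"])
    print(n,np.round(P[(P[:,2]>15)&(P[:,2]<85)][:, :].min(0)))
print(world(im,[[153,237],[150,225]],z=0))
```

```text
side stamped_crate ((499.9799499511719, 30.28891372680664), (85.54243469238281, 45.87442398071289), 86.05165100097656)
side plain_crate ((480.98138427734375, 253.4706573486328), (44.3657112121582, 88.2170639038086), 6.1610612869262695)
side dispatch_line ((691.1712646484375, 131.1774444580078), (29.233854293823242, 397.0522155761719), 0.5005440711975098)
[]
top stamped_crate ((496.080078125, 30.200414657592773), (83.17001342773438, 46.02201461791992), 86.46617889404297)
[[471. -10.]
 [516. -13.]
 [522.  70.]
 [476.  73.]]
top plain_crate ((478.1180725097656, 252.48379516601562), (46.168704986572266, 84.06353759765625), 6.629534721374512)
[[450. 292.]
 [460. 208.]
 [506. 213.]
 [496. 297.]]
top dispatch_line ((686.45361328125, 131.02743530273438), (35.30902862548828, 402.32476806640625), 0.5998177528381348)
[(0.59, [214.6, 276.1])]
stamped_crate [471. -10.  15.]
plain_crate [451. 208.  15.]
[[484.38941831 457.51539492   0.        ]
 [509.80879377 464.8577189    0.        ]]
```

The side and top views agree. The right crate is at about (498, 30) with yaw -0.065, and the left one at about (480, 253) with yaw 0.115. The line is at x≈689, and the jar (y≈126), dial (y≈127) and oiler are clear of both paths. I'll tip the right crate first, with the jaws half open across y for a square push.

Emit:
{"method": "step_arm", "body": {
  "linear": [
    [-260,-208,0],
    [-260,-208,0],
    [-260,-208,0],
    [-260,-208,0],
    [-260,-208,0],
    [-260,-208,0],
    [-260,-208,0],
    [-260,-208,0]
  ],
  "yaw": [0.44,0.44,0.44,0.44,0.44,0.44,0.44,0.44],
  "gripper": [0,0,0,0,0,0,0,0]
}}

```text
clock: 2.12
eef_pos: [336.7, -284.9, 256.6]
tool_rot: [-3.141, -0.0, -1.636]
force: [1.3, -0.1, 0.4]
width: 42.5
```

```bash
cat >> h.py <<'E'
from scipy.spatial.transform import Rotation as Ro
def go(x,y,z,yaw):
    s=ctrl.read_state(); p=np.array(s["eef_pos"]); R=Ro.from_euler("xyz",s["tool_rot"]).as_matrix()
    dy=(yaw-s["tool_rot"][2]+np.pi)%(2*np.pi)-np.pi
    print("t",round(float(s["clock"]),2),"pos",np.round(p,1),"rot",np.round(s["tool_rot"],3),"w",round(float(s["width"]),1),"F",np.round(s["force"],1),"q",np.round(s["qpos"],2))
    print("shift",np.round(R.T@(np.array([x,y,z])-p),1),"yaw",round(-dy,3))
E
python3 -c "
from h import *
go(435,34,256,-1.636)"
```

```text
t 2.12 pos [ 336.7 -284.9  256.6] rot [-3.141 -0.    -1.636] w 42.5 F [ 1.3 -0.1  0.4] q [ 0.53  0.34  0.15  2.07 -0.07  0.74 -0.92]
shift [-324.6  -77.3    0.6] yaw -0.0
```

Emit:
{"method": "step_arm", "body": {
  "linear": [
    [-322,-77,0],
    [-322,-77,0],
    [-322,-77,0],
    [-322,-77,0],
    [-322,-77,0],
    [-322,-77,0],
    [-322,-77,0],
    [-322,-77,0]
  ],
  "yaw": [0,0,0,0,0,0,0,0],
  "gripper": [0,0,0,0,0,0,0,0]
}}

```text
clock: 2.78
eef_pos: [434.7, 32.0, 256.7]
tool_rot: [-3.14, 0.0, -1.635]
force: [0.9, 0.1, -1.2]
width: 42.5
```

```bash
python3 -c "
from h import *
go(435,32,108,-1.636)"
```

```text
t 2.78 pos [434.7  32.  256.7] rot [-3.14   0.    -1.635] w 42.5 F [ 0.9  0.1 -1.2] q [-0.18  0.33  0.05  2.08 -0.03  0.73 -1.74]
shift [ 0.000e+00 -1.000e-01  1.487e+02] yaw 0.001
```

Emit:
{"method": "step_arm", "body": {
  "linear": [
    [0,0,40],
    [0,0,80],
    [0,0,120],
    [0,0,148],
    [0,0,148],
    [0,-8,148],
    [0,-16,148],
    [0,-20,148]
  ],
  "yaw": [0,0,0,0,0,0,0,0],
  "gripper": [0,0,0,0,0,0,0,0]
}}

```text
clock: 3.45
eef_pos: [457.9, 28.2, 110.5]
tool_rot: [-3.135, 0.001, -1.636]
force: [0.6, 0.6, -0.3]
width: 42.8
```

```bash
python3 -c "
from h import *
go(465,32,108,-1.636)
for c in ('side','top'): save(grab(c),'pics/%s1.png'%c)"
```

```text
t 3.45 pos [457.9  28.2 110.5] rot [-3.135e+00  1.000e-03 -1.636e+00] w 42.8 F [ 0.6  0.6 -0.3] q [-0.14  0.61  0.03  2.17 -0.05  0.35 -1.71]
shift [-4.2 -6.9  2.5] yaw -0.0
```

View pics/side1.png

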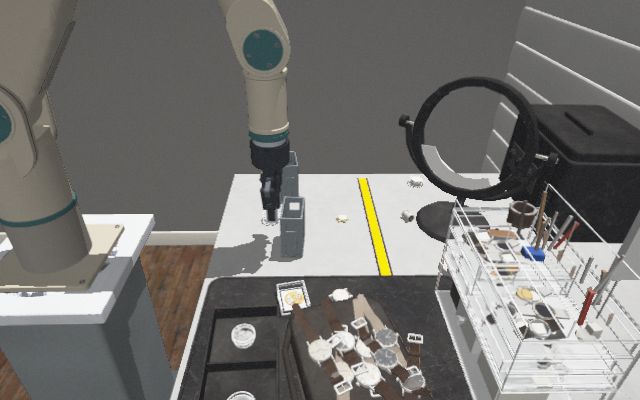

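```bash
python3 -c "
import cv2
a=cv2.imread('pics/side1.png')[130:270,220:360]; cv2.imwrite('pics/side1c.png',cv2.resize(a,None,fx=4,fy=4,interpolation=2))"
```

```text
(no output)
```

View pics/side1c.png

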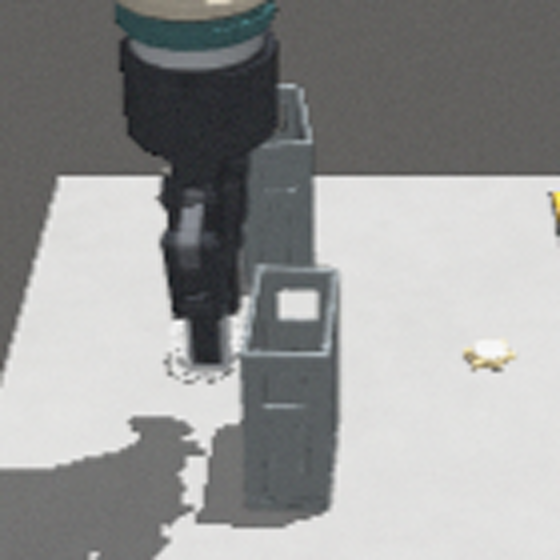

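Emit:
{"method": "step_arm", "body": {
  "linear": [
    [-3,-6,2],
    [-3,-13,2],
    [-3,-20,2],
    [-3,-27,2],
    [-3,-34,2],
    [-3,-41,2],
    [-3,-48,2],
    [-3,-54,2]
  ],
  "yaw": [0,0,0,0,0,0,0,0],
  "gripper": [0,0,0,0,0,0,0,0]
}}

```text
clock: 4.22
eef_pos: [509.3, 27.5, 106.3]
tool_rot: [-3.141, -0.0, -1.636]
force: [-0.4, 0.2, -0.2]
width: 42.4
```

```bash
python3 -c "
from h import *
go(465,32,108,-1.636)
for c in ('side',): save(grab(c),'pics/%s2.png'%c)
a=cv2.imread('pics/side2.png')[130:270,220:420]; cv2.imwrite('pics/side2c.png',cv2.resize(a,None,fx=4,fy=4,interpolation=2))"
```

```text
t 4.22 pos [509.3  27.5 106.3] rot [-3.141 -0.    -1.636] w 42.4 F [-0.4  0.2 -0.2] q [-0.13  0.67  0.03  2.03 -0.04  0.44 -1.7 ]
shift [-1.6 44.5 -1.8] yaw -0.0
```

View pics/side2c.png

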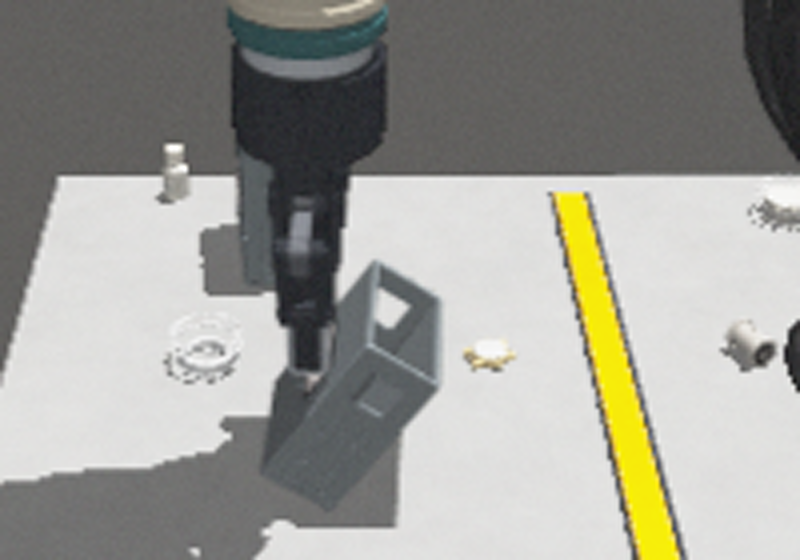

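Emit:
{"method": "step_arm", "body": {
  "linear": [
    [0,-6,0],
    [0,-12,0],
    [0,-12,0],
    [0,-12,0]
  ],
  "yaw": [0,0,0,0],
  "gripper": [0,0,0,0]
}}

```text
clock: 4.6
eef_pos: [520.4, 26.9, 106.3]
tool_rot: [-3.142, 0.0, -1.636]
force: [-0.0, 0.7, -0.2]
width: 42.8
```

```bash
python3 -c "
from h import *
for c in ('side',): save(grab(c),'pics/%s3.png'%c)
a=cv2.imread('pics/side3.png')[130:270,220:420]; cv2.imwrite('pics/side3c.png',cv2.resize(a,None,fx=4,fy=4,interpolation=2))
go(418,245,180,-1.456)
"
```

```text
t 4.65 pos [520.   26.9 106.2] rot [ 3.141 -0.    -1.636] w 43.0 F [-0.4  0.1  0.5] q [-0.13  0.67  0.03  2.   -0.04  0.46 -1.7 ]
shift [-211.   116.   -73.7] yaw -0.18
```

View pics/side3c.png

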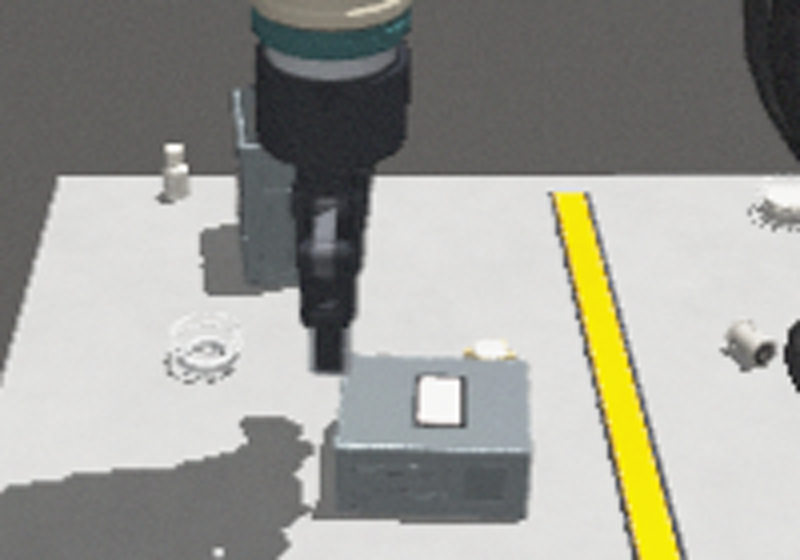

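Emit:
{"method": "step_arm", "body": {
  "linear": [
    [0,20,-35],
    [-20,50,-60],
    [-55,80,-74],
    [-95,105,-74],
    [-135,115,-74],
    [-175,115,-74],
    [-211,115,-74],
    [-211,115,-74]
  ],
  "yaw": [0,-0.05,-0.1,-0.18,-0.18,-0.18,-0.18,-0.18],
  "gripper": [0,0,0,0,0,0,0,0]
}}

```text
clock: 5.32
eef_pos: [418.4, 254.2, 180.9]
tool_rot: [-3.138, 0.006, -1.445]
force: [0.7, 0.7, -0.1]
width: 42.5
```

```bash
python3 -c "
from h import *
go(445,249,108,-1.456)
im=grab('top')
save(im,'pics/top4.png')
im=grab('side')
for c in ('plain_crate','stamped_crate'):
  for r in cams.regions_of('side',c):
    P=cloud(im,r['pixels']);Q=P[P[:,2]>100]
    print(c,r['conf'],r['pixel'], cv2.minAreaRect(Q[:,:2].astype(np.float32)) if len(Q)>5 else np.median(P,axis=0))
"
```

```text
t 5.32 pos [418.4 254.2 180.9] rot [-3.138  0.006 -1.445] w 42.5 F [ 0.7  0.7 -0.1] q [-0.61  0.51  0.02  2.04 -0.02  0.58 -2.02]
shift [  9.  -25.5  72.9] yaw 0.011
plain_crate 0.76 [291.3, 175.0] ((481.740966796875, 252.64096069335938), (45.6744270324707, 86.93525695800781), 6.564419746398926)
```

View pics/top4.png

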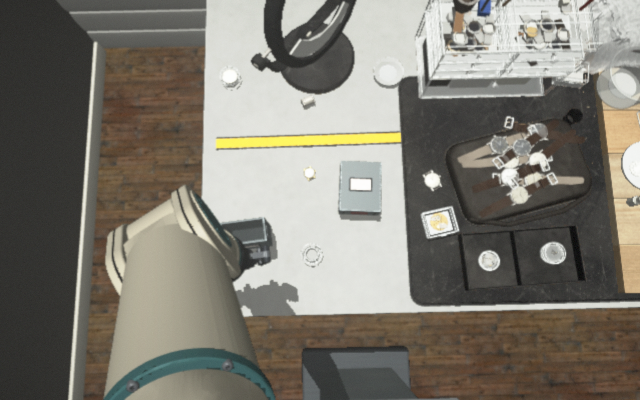

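Emit:
{"method": "step_arm", "body": {
  "linear": [
    [0,0,36],
    [0,0,72],
    [0,0,72],
    [0,-8,72],
    [0,-15,72],
    [0,-22,72],
    [0,-29,72],
    [0,-36,72]
  ],
  "yaw": [0,0,0,0,0,0,0,0],
  "gripper": [0,0,0,0,0,0,0,0]
}}

```text
clock: 6.18
eef_pos: [456.7, 249.4, 110.1]
tool_rot: [-3.139, 0.001, -1.457]
force: [-0.5, 0.6, 1.1]
width: 42.7
```

```bash
python3 -c "
from h import *
go(445,249,108,-1.456)
for c in ('side',): save(grab(c),'pics/%s5.png'%c)
a=cv2.imread('pics/side5.png')[100:240,220:420]; cv2.imwrite('pics/side5c.png',cv2.resize(a,None,fx=4,fy=4,interpolation=2))"
```

```text
t 6.18 pos [456.7 249.4 110.1] rot [-3.139e+00  1.000e-03 -1.457e+00] w 42.7 F [-0.5  0.6  1.1] q [-0.56  0.67  0.01  2.01 -0.02  0.47 -1.99]
shift [-1.  11.6  2. ] yaw -0.001
```

View pics/side5c.png

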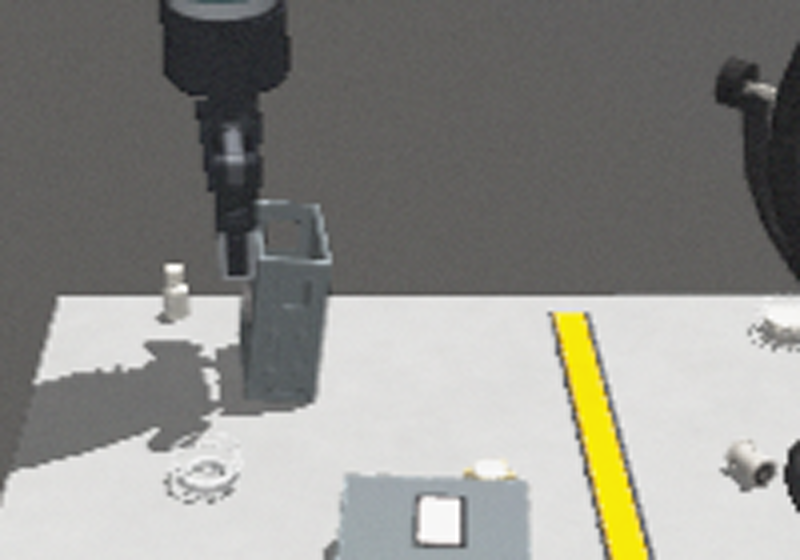

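Contact is made and the left crate is starting to lean. I'll keep pushing.

Emit:
{"method": "step_arm", "body": {
  "linear": [
    [0,-7,2],
    [0,-14,2],
    [0,-21,2],
    [0,-28,2],
    [0,-35,2],
    [0,-41,2],
    [0,-41,2],
    [0,-41,2]
  ],
  "yaw": [0,0,0,0,0,0,0,0],
  "gripper": [0,0,0,0,0,0,0,0]
}}

```text
clock: 6.9
eef_pos: [495.9, 253.7, 106.2]
tool_rot: [3.141, -0.0, -1.456]
force: [-0.7, -0.6, -1.0]
width: 42.5
```

```bash
python3 -c "
from h import *
go(445,249,108,-1.456)
for c in ('side',): save(grab(c),'pics/%s6.png'%c)
a=cv2.imread('pics/side6.png')[100:240,220:420]; cv2.imwrite('pics/side6c.png',cv2.resize(a,None,fx=4,fy=4,interpolation=2))"
```

```text
t 6.9 pos [495.9 253.7 106.2] rot [ 3.141 -0.    -1.456] w 42.5 F [-0.7 -0.6 -1. ] q [-0.53  0.71  0.01  1.91 -0.01  0.53 -1.97]
shift [-1.2 51.1 -1.8] yaw -0.0
```

View pics/side6c.png

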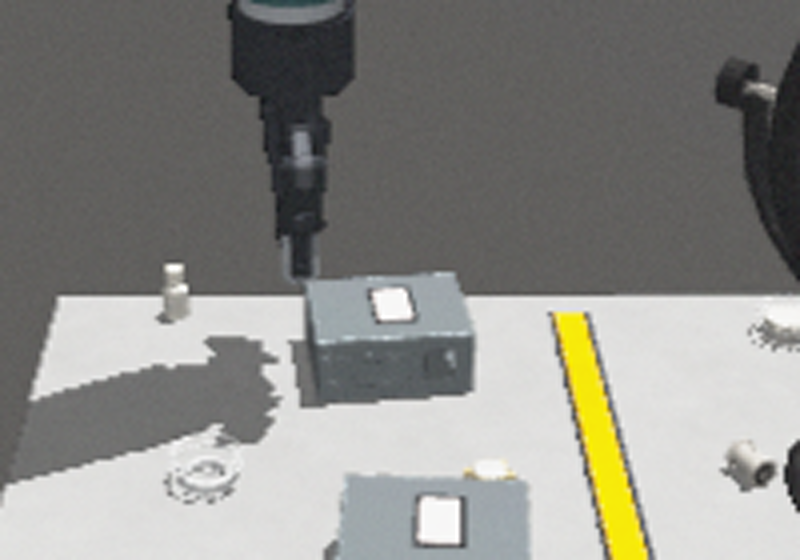

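Emit:
{"method": "step_arm", "body": {
  "linear": [
    [0,15,-35],
    [20,40,-65],
    [50,60,-90],
    [90,65,-90],
    [130,65,-90],
    [170,65,-90],
    [210,65,-90],
    [250,65,-90]
  ],
  "yaw": [0,0,0,0,0,0,0,0],
  "gripper": [0,0,0,0,0,0,0,0]
}}

```text
clock: 7.62
eef_pos: [459.1, -3.6, 196.6]
tool_rot: [-3.141, 0.0, -1.455]
force: [0.6, 0.8, -0.5]
width: 42.8
```

Emit:
{"method": "step_arm", "body": {
  "linear": [
    [41,0,0],
    [82,0,0],
    [123,0,0],
    [150,0,0],
    [150,0,0]
  ],
  "yaw": [0,0,0,0,0],
  "gripper": [0,0,0,0,0]
}}

```text
clock: 8.03
eef_pos: [476.5, -158.3, 196.5]
tool_rot: [-3.141, -0.004, -1.466]
force: [1.0, 0.3, -0.4]
width: 42.9
```

```bash
python3 -c "
from h import *
im=grab('top'); save(im,'pics/top7.png')
a=cv2.imread('pics/top7.png')[110:270,200:420]; cv2.imwrite('pics/top7c.png',cv2.resize(a,None,fx=3.6,fy=3.6,interpolation=2))
f=im['frame'].astype(int); m=(f[:,:,0]-np.maximum(f[:,:,1],f[:,:,2]))>25; m[:110]=0;m[270:]=0;m[:,:205]=0;m[:,405:]=0
v,u=np.nonzero(m); print(list(zip(u,v))[:60], len(u))
for n in ('plain_crate','stamped_crate'):
  for r in cams.regions_of('top',n):
    P=cloud(im,r['pixels']);Q=P[P[:,2]>42]
    b=cv2.minAreaRect(Q[:,:2].astype(np.float32)); print(n,r['conf'],r['pixel'],b)
go(505,28,200,-1.571)
"
```

```text
[(np.int64(376), np.int64(133)), (np.int64(377), np.int64(133)), (np.int64(378), np.int64(133)), (np.int64(379), np.int64(133)), (np.int64(380), np.int64(133)), (np.int64(381), np.int64(133)), (np.int64(382), np.int64(133)), (np.int64(384), np.int64(133)), (np.int64(385), np.int64(133)), (np.int64(386), np.int64(133)), (np.int64(387), np.int64(133)), (np.int64(346), np.int64(134)), (np.int64(347), np.int64(134)), (np.int64(348), np.int64(134)), (np.int64(349), np.int64(134)), (np.int64(324), np.int64(135)), (np.int64(287), np.int64(136)), (np.int64(288), np.int64(136)), (np.int64(289), np.int64(136)), (np.int64(291), np.int64(136)), (np.int64(256), np.int64(137)), (np.int64(257), np.int64(137)), (np.int64(258), np.int64(137)), (np.int64(261), np.int64(137)), (np.int64(264), np.int64(137)), (np.int64(265), np.int64(137)), (np.int64(266), np.int64(137)), (np.int64(400), np.int64(141)), (np.int64(385), np.int64(142)), (np.int64(386), np.int64(142)), (np.int64(387), np.int64(142))] 31
plain_crate 0.92 [240.4, 196.2] ((553.4056396484375, 260.792236328125), (104.38610076904297, 83.68943786621094), 6.285328388214111)
stamped_crate 0.82 [362.9, 184.2] ((572.846435546875, 24.914886474609375), (84.1637191772461, 104.37633514404297), 86.57333374023438)
t 8.18 pos [ 476.3 -150.2  196.1] rot [ 3.141e+00  1.000e-03 -1.456e+00] w 42.5 F [-0.4  1.  -0.7] q [ 0.26  0.5  -0.02  1.99  0.01  0.65 -1.22]
shift [-173.8  -48.9   -3.7] yaw 0.115
```

View pics/top7c.png

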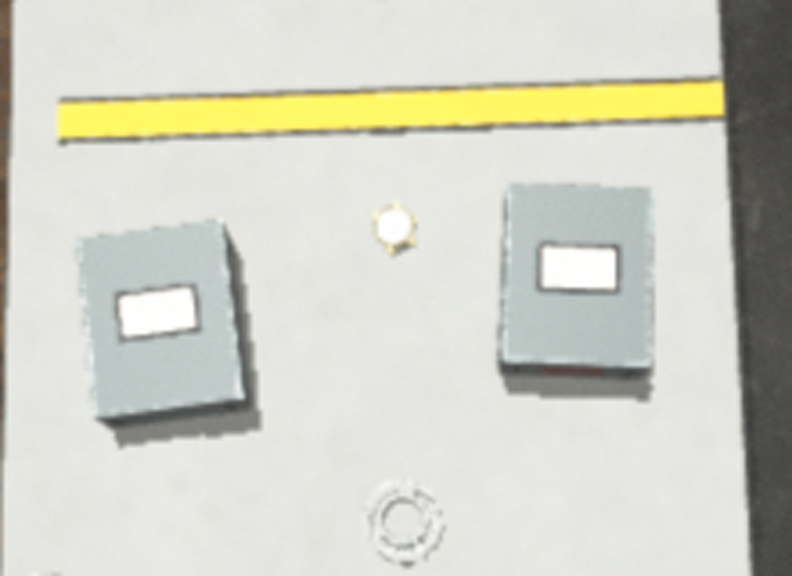

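The crop shows a thin red streak on the right crate's underside at about (570, 370), which is full-image (358, 213). The left crate's edge at (170, 415) is plain grey. I'll confirm this with numbers and fit the line.

```bash
cat >> h.py <<'E'
def line(c,im):
    f=im["frame"].astype(int); m=(f[:,:,0]>180)&(f[:,:,1]>160)&(f[:,:,2]<110)
    m=cv2.morphologyEx(m.astype(np.uint8),cv2.MORPH_OPEN,np.ones((3,3)))
    v,u=np.nonzero(m); P=world(im,np.c_[u,v],z=0)
    k=(P[:,0]>640)&(P[:,0]<740); P=P[k]
    b=cv2.minAreaRect(P[:,:2].astype(np.float32)); a=np.polyfit(P[:,1],P[:,0],1)
    print(c,"line",np.round(b[0],1),np.round(b[1],1),b[2],"x=%.4f y + %.1f"%tuple(a))
def crate(c,im,n):
    for r in cams.regions_of(c,n):
        P=cloud(im,r['pixels']);Q=P[P[:,2]>40]
        if len(Q)<20: continue
        b=cv2.minAreaRect(Q[:,:2].astype(np.float32)); print(c,n,round(r['conf'],2),np.round(b[0],1),np.round(b[1],1),round(b[2],2),"z",np.round(np.median(Q[:,2]),1))
        m=r['pixels'].astype(np.uint8); 
        ed=[]
        cn=max(cv2.findContours(m,cv2.RETR_EXTERNAL,cv2.CHAIN_APPROX_NONE)[0],key=len)
        print("  mask corners z46:",np.round(world(im,cv2.boxPoints(cv2.minAreaRect(cn)),z=46)[:,:2],0).tolist())
E
python3 -c "
from h import *
f=cv2.imread('pics/top7.png').astype(int)
d=f[:,:,2]-f[:,:,:2].max(2)
print('R',np.round(d[208:220,340:384].max(1)),'L',d[215:232,225:270].max(1))
for c in ('top','side'):
  im=grab(c); line(c,im)
  for n in ('plain_crate','stamped_crate'): crate(c,im,n)
save(im,'pics/side8.png')
"
```

```text
R [-1 -1 -2  2 21 21 12  0  1  1  1  1] L [ 0 -1 -2 -3 -2 -3 -2 -1  1  0  0  0  1  0  2  1  0]
top line [687.7 128.7] [ 21.7 397.6] 0.6017923355102539 x=-0.0106 y + 689.0
top plain_crate 0.93 [553.1 260.6] [104.7  83.7] 6.34 z 45.9
  mask corners z46: [[602.0, 309.0], [610.0, 221.0], [499.0, 209.0], [492.0, 295.0]]
top stamped_crate 0.82 [572.6  24.9] [ 84.  105.3] 86.43 z 46.0
  mask corners z46: [[515.0, 73.0], [627.0, 65.0], [622.0, -22.0], [510.0, -12.0]]
side line [690.5 134. ] [ 21.8 399.6] 0.6045451164245605 x=-0.0121 y + 692.4
side plain_crate 0.94 [556.9 261.1] [103.2  86.9] 6.45 z 47.7
  mask corners z46: [[502.0, 300.0], [614.0, 314.0], [609.0, 160.0], [509.0, 149.0]]
side stamped_crate 0.78 [576.4  25.3] [ 88.4 103.7] 84.78 z 47.5
  mask corners z46: [[521.0, 70.0], [633.0, 69.0], [620.0, -65.0], [522.0, -64.0]]
```

Emit:
{"method": "step_arm", "body": {
  "linear": [
    [-40,-8,0],
    [-80,-16,0],
    [-120,-24,10],
    [-155,-31,30],
    [-173,-34,60],
    [-173,-34,90],
    [-173,-34,90],
    [-173,-34,90]
  ],
  "yaw": [0.05,0.104,0.104,0.104,0.104,0.104,0.104,0.104],
  "gripper": [0,0,0,0,0,0,0,0]
}}

```text
clock: 9.15
eef_pos: [489.6, 24.8, 105.5]
tool_rot: [3.138, -0.001, -1.559]
force: [-0.4, -1.3, 0.6]
width: 42.4
```

```bash
python3 -c "
from h import *
go(490,26,38,-1.560)"
```

```text
t 9.15 pos [489.6  24.8 105.5] rot [ 3.138e+00 -1.000e-03 -1.559e+00] w 42.4 F [-0.4 -1.3  0.6] q [-0.12  0.65  0.02  2.08 -0.03  0.41 -1.64]
shift [-1.2 -0.6 67.5] yaw 0.001
```

Emit:
{"method": "step_arm", "body": {
  "linear": [
    [-1,0,36],
    [-1,0,67],
    [-1,0,67],
    [-1,-8,67],
    [-1,-16,67],
    [-1,-22,67],
    [-1,-28,67],
    [-1,-34,67]
  ],
  "yaw": [0,0,0,0,0,0,0,0],
  "gripper": [0,0,0,0,0,0,0,0]
}}

```text
clock: 9.82
eef_pos: [526.2, 25.9, 41.0]
tool_rot: [-3.14, 0.0, -1.56]
force: [-1.8, -0.3, 0.4]
width: 42.7
```

```bash
python3 -c "
from h import *
go(600,26,38,-1.560)
im=grab('side'); save(im,'pics/side9.png'); crate('side',im,'stamped_crate')
a=cv2.imread('pics/side9.png')[130:270,220:420]; cv2.imwrite('pics/side9c.png',cv2.resize(a,None,fx=4,fy=4,interpolation=2))"
```

```text
t 9.82 pos [526.2  25.9  41. ] rot [-3.14  0.   -1.56] w 42.7 F [-1.8 -0.3  0.4] q [-0.11  0.8   0.01  2.01 -0.03  0.33 -1.63]
shift [  0.7 -73.8   3.1] yaw -0.0
side stamped_crate 0.97 [591.7  29.6] [102.4  87.8] 0.06 z 47.7
  mask corners z46: [[542.0, 73.0], [651.0, 72.0], [636.0, -62.0], [540.0, -61.0]]
```

View pics/side9c.png

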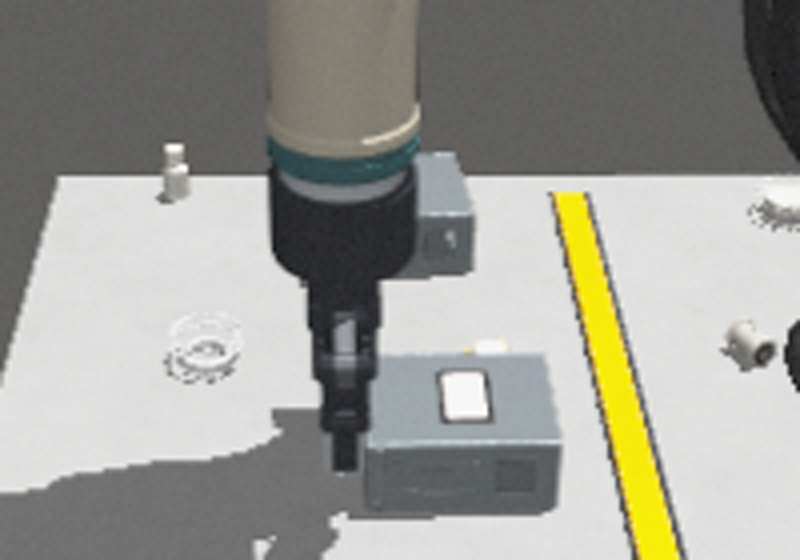

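Emit:
{"method": "step_arm", "body": {
  "linear": [
    [0,-10,2],
    [0,-20,2],
    [0,-31,2],
    [0,-42,2],
    [0,-53,2],
    [0,-64,2],
    [0,-75,2],
    [0,-80,2]
  ],
  "yaw": [0,0,0,0,0,0,0,0],
  "gripper": [0,0,0,0,0,0,0,0]
}}

```text
clock: 10.58
eef_pos: [606.2, 27.1, 37.6]
tool_rot: [-3.14, 0.0, -1.56]
force: [-1.1, -0.2, 0.4]
width: 42.9
```

```bash
python3 -c "
from h import *
go(625,26,38,-1.560)
for c in ('side','top'):
  im=grab(c); crate(c,im,'stamped_crate'); line(c,im)
save(im,'pics/top10.png')"
```

```text
t 10.58 pos [606.2  27.1  37.6] rot [-3.14  0.   -1.56] w 42.9 F [-1.1 -0.2  0.4] q [-0.1   0.86  0.02  1.79 -0.03  0.49 -1.63]
shift [  1.3 -18.8  -0.4] yaw 0.0
side stamped_crate 0.55 [669.8  24.4] [105.1  91.2] 3.83 z 47.7
  mask corners z46: [[624.0, 73.0], [736.0, 72.0], [712.0, -60.0], [613.0, -59.0]]
side line [690.8 126.9] [ 21.2 379.7] 0.5969552993774414 x=-0.0073 y + 692.2
top stamped_crate 0.93 [664.3  61.3] [ 20.8 109.4] 88.53 z 45.9
  mask corners z46: [[719.0, 72.0], [718.0, 49.0], [630.0, 52.0], [630.0, 75.0]]
top line [687.3 200.4] [ 21.5 254.1] 0.6761841773986816 x=-0.0116 y + 689.4
```

View pics/top10.png

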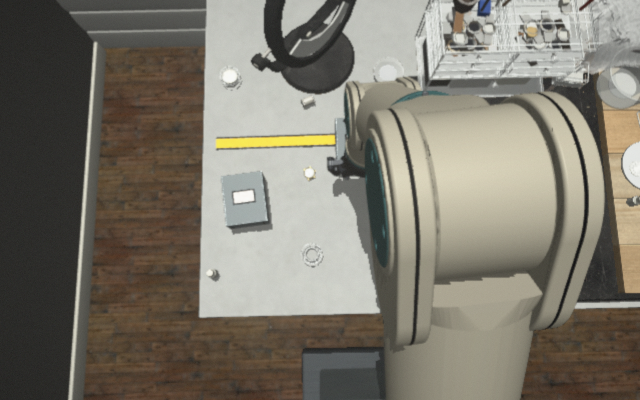

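Emit:
{"method": "step_arm", "body": {
  "linear": [
    [0,-6,0],
    [0,-11,0],
    [0,-15,0],
    [0,-16,0],
    [0,-16,0],
    [0,10,0],
    [0,40,0],
    [0,50,-20]
  ],
  "yaw": [0,0,0,0,0,0,0,0],
  "gripper": [0,0,0,0,0,0,0,0]
}}

```text
clock: 11.45
eef_pos: [547.6, 26.1, 54.5]
tool_rot: [3.13, -0.001, -1.56]
force: [-0.1, 0.2, -0.6]
width: 42.8
```

Emit:
{"method": "step_arm", "body": {
  "linear": [
    [10,40,-41],
    [30,80,-60],
    [60,110,-80],
    [100,120,-80],
    [140,120,-80],
    [180,120,-80],
    [215,120,-80],
    [215,120,-80]
  ],
  "yaw": [0,0,0,0,0,0,0,0],
  "gripper": [0,0,0,0,0,0,0,0]
}}

```text
clock: 12.12
eef_pos: [436.8, -198.2, 138.1]
tool_rot: [-3.139, -0.005, -1.57]
force: [0.2, -1.3, 0.8]
width: 42.8
```

```bash
python3 -c "
from h import *
go(590,26,38,-1.560)
for c in ('side','top'):
  im=grab(c); crate(c,im,'stamped_crate'); line(c,im)
save(im,'pics/top11.png')"
```

```text
t 12.12 pos [ 436.8 -198.2  138.1] rot [-3.139 -0.005 -1.57 ] w 42.8 F [ 0.2 -1.3  0.8] q [ 0.39  0.58 -0.04  2.1   0.05  0.46 -1.26]
shift [-224.6 -153.1   99.4] yaw -0.01
side stamped_crate 0.63 [686.2  30.6] [104.3  88. ] 0.86 z 47.7
  mask corners z46: [[632.0, 75.0], [755.0, 79.0], [729.0, -60.0], [621.0, -62.0]]
side line [690.5 134. ] [ 21.8 399.5] 0.5969552993774414 x=-0.0108 y + 692.2
top stamped_crate 0.6 [681.9  29.8] [105.1  84.1] 0.42 z 46.0
  mask corners z46: [[734.0, 74.0], [735.0, -16.0], [620.0, -14.0], [619.0, 74.0]]
top line [687.6 128.7] [ 21.6 397.6] 0.5873141884803772 x=-0.0111 y + 689.2
```

View pics/top11.png

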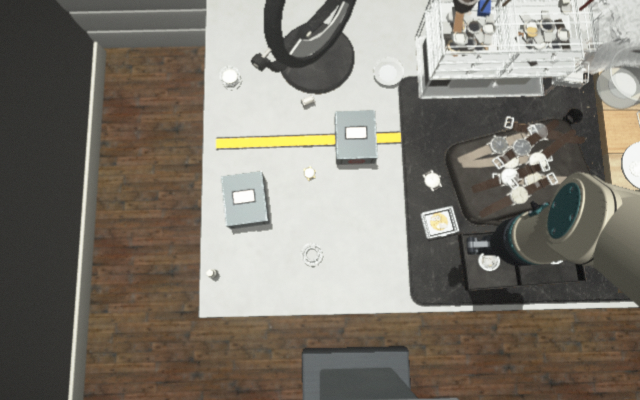

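Emit:
{"method": "step_arm", "body": {
  "linear": [
    [-40,-15,0],
    [-80,-30,0],
    [-120,-60,0],
    [-160,-90,10],
    [-200,-120,30],
    [-226,-140,60],
    [-226,-150,98],
    [-226,-150,98]
  ],
  "yaw": [0,0,0,0,0,0,0,0],
  "gripper": [0,0,0,0,0,0,0,0]
}}

```text
clock: 12.98
eef_pos: [585.1, 45.3, 36.8]
tool_rot: [3.141, 0.003, -1.551]
force: [-0.3, 0.4, -0.7]
width: 42.7
```

Emit:
{"method": "step_arm", "body": {
  "linear": [
    [0,0,0],
    [0,-5,0],
    [0,-10,0],
    [0,-15,0],
    [0,-20,0],
    [0,-25,0],
    [0,-25,0],
    [0,-25,0]
  ],
  "yaw": [0,0,0,0,0,0,0,0],
  "gripper": [0,0,0,0,0,0,0,0]
}}

```text
clock: 13.65
eef_pos: [610.2, 37.6, 39.9]
tool_rot: [-3.141, 0.0, -1.561]
force: [-0.0, 0.2, 0.4]
width: 42.8
```

```bash
python3 -c "
from h import *
go(628.5,30,38,-1.560)"
```

```text
t 13.65 pos [610.2  37.6  39.9] rot [-3.141  0.    -1.561] w 42.8 F [-0.   0.2  0.4] q [-0.12  0.86  0.01  1.77 -0.02  0.5  -1.65]
shift [  7.8 -18.2   1.9] yaw -0.001
```

Before contact I need to shift about 8 mm right in y, then I'll push slowly.

Emit:
{"method": "step_arm", "body": {
  "linear": [
    [8,0,1],
    [8,-4,1],
    [8,-8,1],
    [8,-11,1],
    [8,-14,1],
    [8,-16,1],
    [8,-18,1],
    [8,-18,1]
  ],
  "yaw": [0,0,0,0,0,0,0,0],
  "gripper": [0,0,0,0,0,0,0,0]
}}

```text
clock: 14.32
eef_pos: [628.2, 30.4, 38.2]
tool_rot: [-3.141, 0.0, -1.56]
force: [-0.5, 0.7, 0.1]
width: 42.5
```

```bash
python3 -c "
from h import *
go(628.5,30,38,-1.560)
im=grab('side'); crate('side',im,'stamped_crate')"
```

```text
t 14.32 pos [628.2  30.4  38.2] rot [-3.141  0.    -1.56 ] w 42.5 F [-0.5  0.7  0.1] q [-0.1   0.88  0.01  1.72 -0.02  0.54 -1.64]
shift [ 0.4 -0.3  0.2] yaw 0.0
side stamped_crate 0.87 [692.   27.4] [103.8  94.6] 1.91 z 47.7
  mask corners z46: [[647.0, 76.0], [760.0, 76.0], [732.0, -60.0], [633.0, -59.0]]
```

Side view puts the crate at 692.0 against the line at 691.9. I'll back off and check both cameras.

Emit:
{"method": "step_arm", "body": {
  "linear": [
    [0,15,0],
    [0,50,0],
    [0,80,-30],
    [30,120,-60],
    [70,160,-80],
    [110,180,-90],
    [150,190,-90],
    [190,190,-90]
  ],
  "yaw": [0,0,0,0,0,0,0,0],
  "gripper": [0,0,0,0,0,0,0,0]
}}

```text
clock: 15.08
eef_pos: [443.7, -130.8, 127.4]
tool_rot: [-3.142, 0.0, -1.557]
force: [-0.5, -0.2, 0.4]
width: 43.0
```

Emit:
{"method": "step_arm", "body": {
  "linear": [
    [20,0,-20],
    [40,0,-40],
    [40,0,-40],
    [40,0,-40]
  ],
  "yaw": [0,0,0,0],
  "gripper": [0,0,0,0]
}}

```text
clock: 15.42
eef_pos: [447.0, -172.0, 167.1]
tool_rot: [-3.138, -0.001, -1.563]
force: [-0.1, 0.8, -0.5]
width: 42.7
```

```bash
python3 -c "
from h import *
go(628.5,30,38,-1.560)
for c in ('side','top'):
  im=grab(c); save(im,'pics/%s12.png'%c); line(c,im)
  for n in ('stamped_crate','plain_crate'): crate(c,im,n)
  for n in ['jar_near','small_dial','oiler','watch_case']:
    for r in cams.regions_of(c,n)[:1]:
        P=cloud(im,r['pixels']); print(c,n,round(r['conf'],2),np.round(r['pixel']),np.round(np.median(P,axis=0)))
"
```

```text
t 15.42 pos [ 447.  -172.   167.1] rot [-3.138e+00 -1.000e-03 -1.563e+00] w 42.7 F [-0.1  0.8 -0.5] q [ 0.35  0.53 -0.05  2.08  0.05  0.54 -1.31]
shift [-200.7 -182.7  129.5] yaw -0.003
side line [690.5 134. ] [ 21.8 399.5] 0.5969552993774414 x=-0.0110 y + 692.2
side stamped_crate 0.76 [692.6  31. ] [104.3  87.6] 0.62 z 47.7
  mask corners z46: [[640.0, 76.0], [762.0, 76.0], [734.0, -60.0], [627.0, -59.0]]
side plain_crate 0.84 [556.8 261.8] [103.9  89.2] 7.07 z 47.8
  mask corners z46: [[498.0, 303.0], [615.0, 316.0], [609.0, 158.0], [505.0, 149.0]]
side jar_near 0.7 [319. 185.] [557. 231.  46.]
side watch_case 0.54 [340. 294.] [ 592. -131.   12.]
top line [687.6 128.7] [ 21.6 397.6] 0.5873141884803772 x=-0.0108 y + 689.1
top stamped_crate 0.57 [689.   30.3] [106.   84.6] 0.5 z 46.1
  mask corners z46: [[740.0, 75.0], [741.0, -13.0], [625.0, -12.0], [624.0, 75.0]]
top plain_crate 0.63 [553.3 260.8] [104.4  84. ] 6.44 z 45.9
  mask corners z46: [[600.0, 310.0], [610.0, 221.0], [500.0, 208.0], [491.0, 295.0]]
top small_dial 0.64 [310. 175.] [612. 129.   7.]
top oiler 0.45 [213. 274.] [406. 326.  27.]
top watch_case 0.56 [433. 180.] [ 589. -130.   10.]
```

View pics/top12.png

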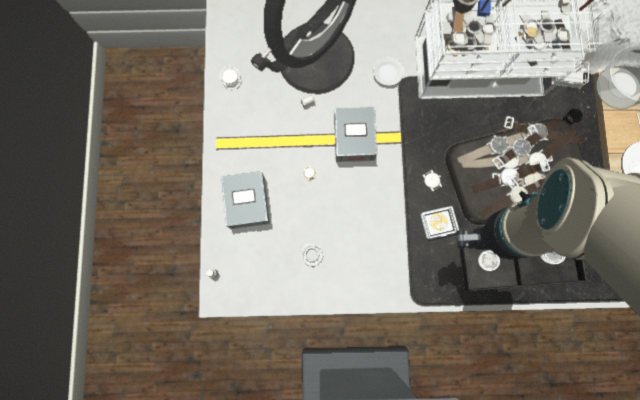

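View pics/side12.png

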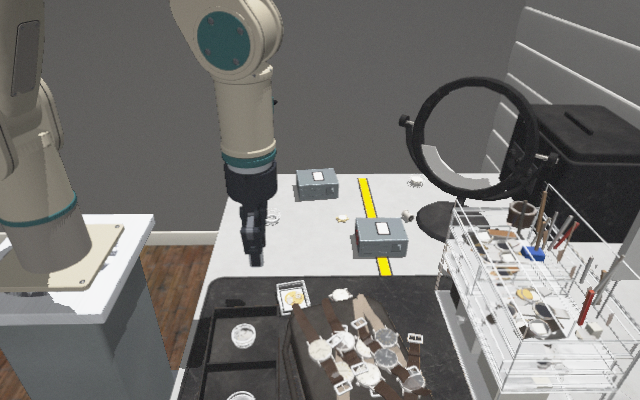

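Top view: the stamped crate is centred on the line at (355, 134), and the plain crate lies at (244, 199), short of it. The jar (312, 256), dial (310, 173), oiler (213, 274) and watch (432, 180) are where they started, and the gripper is clear.

```bash
python3 -c "
from h import *
print(ctrl.finish_job())"
```

```text
the job is handed in; nothing more can be done
None
```

I tipped both crates onto their backs with the fingertips. The red stamp turned out to be on the right crate, so I pushed that one over the dispatch line and handed the job in at about 15.5 s of the 48 s.

- **Stamp:** after tipping, red pixels showed on the right crate's underside in the top view, and none showed on the left crate's.
- **Stamped crate:** its middle is within about 1 mm of the line's middle. The top camera read x 689.0 against the line's 688.8, and the side camera 692.6 against 691.9. Its yaw is within about 0.1° of the line's.
- **Plain crate:** it lies where it fell, centred at about x 553, y 261, well short of the line.
- **Bystanders:** the jar, dial, oil bottle and watch sit at the same places in the pictures as at the start.
- **Gripper:** it was clear of everything at hand-in.

Some checks disagreed or failed:
- **Camera offset:** the two cameras differ by about 3–4 mm in absolute x, so I judged the placing by crate against line within each camera.
- **Network results:** in the last side picture the network took the plain crate for the jar and did not find the dial or the oil bottle. In the last top picture it missed the jar, so the jar's place was checked by eye there.

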